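# Turn the stacked tub to nest it, then park the pair under the low shelf

## Task

The two round grey tubs are stacked too tall to go under the low beech shelf stand. Turn the upper tub half a turn (pushing its tab round will do) so that its tab lies over the lower tub's tab and it drops fully home inside the lower tub; then slide the nested pair along the table in under the low shelf until the lower tub rests against the stand's end panel, about midway along the panel. Keep both tubs upright and leave the bowl, tongs, jar and mug where they are.

Things in the scene. Friction and masses are not known exactly. Their poses are not given: they have to be found in the camera images.
- lower_tub: Lower round tub, grey plastic, loose, about 0.5 kg. Outside diameter 144, height 52; origin at the centre of its underside, z up; its tab points along its own +x. Its top is a flat inward collar, with a round hole of diameter 92 and three unlike notches, in which the upper tub sits. Starts with its tab towards the robot, within 20 degrees.
- upper_tub: Upper round tub, grey plastic, loose, about 0.16 kg. Rim diameter 140, height 58; origin at the centre of its underside, z up; its tab points along its own +x. Its lower part (diameter 90) pivots in the lower tub's hole. Starts stacked: underside 37 above the lower tub's underside, rim 95 above the table. Nested: underside 9 above the lower's, rim 67 above the table, 28 less.
- lower_tab (a point): On the lower tub's tab (24 wide, 12 thick, from 72 to 101 from the axis), 95 from the axis, half-way up the tab, 46 above the underside.
- upper_tab (a point): On the upper tub's tab (24 wide, 12 thick, from 70 to 100 from the axis), 95 from the axis, half-way up the tab, 52 above the underside. Starts roughly opposite the lower tab. Turns either way, by about 1 N sideways on the tab. Three unlike lugs ride on the collar until this tab lies over the lower tab, within 2 or 3 degrees; then the tub drops in by its own weight.
- bay: Low beech stand, fixed. Origin: on the table, where the lower tub's centre belongs. End panel (220 along x, 80 high, 15 thick) with inner face at y=-74, 2 clear of the parked tub. Board over the place: x -110 to 110, y -89 to 16, underside 80, top 95 above the table: only the nested pair fits under. Steel post, diameter 12, at x=102, y=8. Open to +y (the way in) and to -x.
- bowl: Glass bowl, rim diameter 100, height 50; bystander. Origin at the centre of its underside.
- tongs: Black tongs, 230 long, lying flat, 12 high; bystander. Origin at the middle of the underside.
- jar: Glass jar, diameter 68, height 95; bystander. Origin at the centre of its underside.
- mug: White mug, diameter 80, height 90; bystander. Origin at the centre of its underside.
There are look-alikes about, which are no part of the job. Leave any purple look-alike of the lower_tub alone.

How it is judged:
On the way:
1. the upper tub is fully home inside the lower one, tab over tab, before the pair goes under the shelf (z of upper_tub in the frame of lower_tub below 0.0125 m and horizontal distance between upper_tab and lower_tab below 0.014 m and angle between upper_tub's own z axis and vertical below 0.06 rad and y of lower_tub in the frame of bay above 0.07 m), for 0.2 s.
At the end, for the whole second after the job is handed in: Upper tub nested fully home in the lower (underside at most 12.5 mm above the lower's, tabs within 14 mm over each other); both upright and at rest on the table, lower tub within 10 mm of the end panel and within 35 mm of its middle, sideways (z of upper_tub in the frame of lower_tub below 0.0125 m and horizontal distance between upper_tab and lower_tab below 0.014 m and angle between each of upper_tub, lower_tub's own z axis and vertical below 0.06 rad and height (world z) of lower_tub below 0.006 m and y of lower_tub in the frame of bay below 0.008 m and x of lower_tub in the frame of bay between -0.035 and 0.035 m and linear speed of each of lower_tub, upper_tub below 0.01 m/s); the robot touches nothing.
It fails at once if a tub is tipped by more than about 23 degrees (angle between any of lower_tub, upper_tub's own z axis and vertical above 0.4 rad).
It fails at once if the bowl, tongs, jar or mug is moved by more than 25 mm (distance of any of bowl, tongs, jar, mug from where it was at the start of the episode above 0.025 m).
It also fails if it takes over 67 s, if anything falls off the work surface, if the arm or the gripper's body presses on something with over 40 N, if the wrist force passes 120 N, or if a joint passes its speed limit or range.

## Robot

A 7-joint arm with a two-finger parallel gripper is mounted at the origin on the work surface. World frame = base frame: x ahead of the robot, y to its left, z up, the work surface at z = 0. Lengths are in m, angles in rad, forces in N, time in s.
With the tool pointing down it reaches from about 0.4 to 0.9 m from the base axis. Payload 5.5 kg.
Tool frame: the origin (TCP) lies on the front face of the gripper's body, between the roots of the fingers; the fingertips stand 73 mm ahead of it and the grasp point (between the pads) lies 54 mm ahead of it; y points along the fingers, x is the direction in which the jaws open and shut, and the axes are right-handed (so a half turn about y gives the same grasp; the last joint's range is limited). The gripper opens to 85 mm and grips with 20 to 120 N. Pads are 22 mm wide; open, the fingers measure 114 mm over their backs; the gripper's body (76 mm by 85 mm) begins 54 mm behind the grasp point. The pads swing forward as they close: fully open they stand 13 mm farther back than shut.
Start: joints at [1.459, 0.501, -0.427, 1.55, 0.221, 1.138, -0.21], TCP at [0.238, -0.605, 0.304] pointing down, gripper open.
Joint ranges: [-2.88, 2.88], [-0.31, 2.03], [-1.54, 1.56], [0.2, 2.42], [-1.41, 4.55], [0.19, 2.02], [-2.57, 2.57]. Speed limits (rad/s): [2.57, 2.57, 3.14, 3.14, 3.14, 3.14, 3.14].

## Interface

Orientations are given as [roll, pitch, yaw] about the fixed x, y, z axes, in that order (R = Rz(yaw) Ry(pitch) Rx(roll)).
In Python, from bench import arm, imaging gives the robot as it stands.
- The arm moves only by the tool apply_moves, never from a script. Its argument "increments" is a list of rows, each a list of 3 entries, a list of its own where there are three numbers: the turn, a rotation vector about the tool's x, y, z in degrees, then the shift along the tool's x, y, z in cm, then the opening, from 0 (shut) to 1 (fully open). A call has 1 to 8 rows; each row shifts and turns the commanded pose from where the row before left it, along the tool's axes as they then stand; what a row does not reach is not made up. A row lasts 1/8 s, in which the tool goes at most 62.5 mm and 10.7 degrees, less where a joint would pass 70% of its speed; a pose out of reach is approached as far as the arm can. A call is refused whole if a number of a shift passes 6.25 or a number of a turn 10.7, either way. A call with a gripper value outside its range is refused whole. The fingers move at their own pace and stop on an object; "force" is the grip in N (left out, the last holds). Time passes only in rows, so rows that do not move let the fingers close. It gives the time, the measured TCP pose, the force and the opening at its end, in the units of the state.
- arm.observe(): the state, without advancing time (a new reading comes with each control period).
- imaging.get_image(name): name is "scene" or "top" or "wrist"; returns a dict with "pixels" (420x560x3 uint8, red, green, blue), "fx", "fy", "cx", "cy" (pixels), "cam_to_world" (4x4, takes a point from camera to world coordinates). Camera axes: x right, y down, z forward; pixel columns grow to the right and rows downward; lengths in m; the calibration is good to about 2 mm. A picture is of the moment at which its call begins. There is no depth.
- arm.finish_job(): hands the job in, once; it reports no verdict.
The state is a dict: "clock": time; "joints": joint angles; "joint_velocities": joint speeds; "effort": joint torques, N m; "ee_pos": TCP position; "tcp_rot": TCP orientation; "contact_force": force on the tool from outside, world axes, zero at the start; "torque": the same for the moment, N m; "gripper_width": finger opening in m.
Only numpy, scipy, OpenCV 4.12 (cv2) and the standard library are available. Lean on these libraries where they do the work, as an engineer would, in place of code of your own. Each camera call takes 0.05 s, during which the arm holds its last target. There are 200 camera calls.

## Working session

There is one attempt and no reset: what is moved stays moved. The work goes in short steps, Python scripts to look and compute and a tool call to move; the robot and the scene stay as the last step left them, time stands still between calls to the robot, and variables do not carry over. Pictures are saved under pics/ and viewed, about 8 in all and at most 12, crops included, and the job is handed in when it is done.

Besides the shell and the picture viewer there is one more tool, called after ">>>" in YAML: its name, and indented under it one key for each argument. apply_moves: Moves the arm, as the interface text tells. Its arguments: {"type":"object","properties":{"increments":{"type":"array"},"force":{"type":"number"}},"required":["increments"]}

```bash
mkdir -p pics; ls
cat > h.py <<'E'
import numpy as np,cv2
from bench import arm,imaging
def snap(n,f):
    d=imaging.get_image(n); cv2.imwrite(f'pics/{f}.png',d['pixels'][:,:,::-1]); np.savez(f'pics/{f}.npz',**d); return d
def ray(d,u,v,z):
    M=np.array(d['cam_to_world']); r=M[:3,:3]@np.array([(u-d['cx'])/d['fx'],(v-d['cy'])/d['fy'],1]); o=M[:3,3]
    return (o+r*(z-o[2])/r[2]).round(4)
def proj(d,p):
    M=np.array(d['cam_to_world']); c=M[:3,:3].T@(np.array(p)-M[:3,3]); return (d['fx']*c[0]/c[2]+d['cx'],d['fy']*c[1]/c[2]+d['cy'])
E
python3 - <<'E'
from h import *
a=snap('top','t0');b=snap('scene','s0')
for d in(a,b):print(d['fx'],np.round(d['cam_to_world'],3).tolist())
print(arm.observe())
E
```

```text
pics
460.1243114163129 [[0.013, -0.991, 0.133, 0.348], [-1.0, -0.01, 0.022, 0.105], [-0.021, -0.133, -0.991, 1.362], [0.0, 0.0, 0.0, 1.0]]
488.6327068489803 [[-0.337, 0.522, -0.784, 1.752], [0.941, 0.167, -0.294, 0.571], [-0.022, -0.837, -0.547, 0.932], [0.0, 0.0, 0.0, 1.0]]
{'clock': 0.1, 'joints': array([ 1.45915922,  0.50176686, -0.42679118,  1.5513504 ,  0.22079567,
        1.13825848, -0.21030239]), 'joint_velocities': array([-0.00108873, -0.00065653,  0.0012596 , -0.00220793, -0.00010576,
       -0.00053444, -0.0001234 ]), 'effort': array([-1.10427689e-02, -5.70806730e+01, -5.83859950e+00, -2.81746387e+01,
        1.05308258e-02,  5.51941470e-03,  1.52331046e-05]), 'ee_pos': array([ 0.2377537 , -0.60443156,  0.30295142]), 'tcp_rot': array([-1.57072748,  0.00173223, -1.19592838]), 'contact_force': array([-0.27588   ,  0.02826627, -0.26448037]), 'torque': array([ 0.04131814,  0.01210712, -0.02861959]), 'gripper_width': 0.08558628485811495}
```

View pics/t0.png

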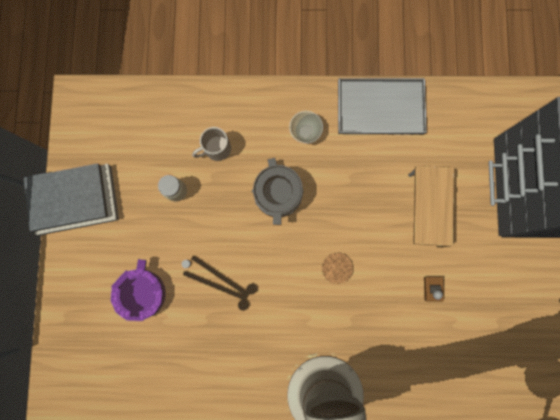

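View pics/s0.png

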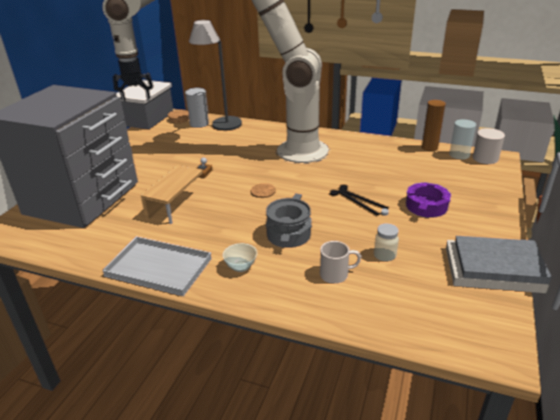

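The top view shows the grey stack at (278,190), with tabs at (272,163) and (277,218). The other tub is purple, at (138,293), and is the look-alike to leave alone. The stand is at (434,205), post at (412,173), and its way in faces image-left (+y). The bowl (308,128), mug (213,143), jar (171,187) and tongs (220,280) are all off the path. I'll confirm this in an enlarged crop.

Run:
```python
import cv2,numpy as np
from h import *
a=dict(np.load('pics/t0.npz'));b=dict(np.load('pics/s0.npz'))
A=cv2.resize(a['pixels'][140:260,240:480],None,fx=3.3,fy=3.3,interpolation=cv2.INTER_CUBIC)[:,:,::-1]
B=cv2.resize(b['pixels'][185:255,130:330],None,fx=3.3,fy=3.3,interpolation=cv2.INTER_CUBIC)[:,:,::-1]
B=cv2.copyMakeBorder(B,0,0,0,A.shape[1]-B.shape[1],cv2.BORDER_CONSTANT)
C=np.vstack([A[:365],B]);cv2.imwrite('pics/c0.png',C[:600]);print(C.shape)
h=cv2.cvtColor(a['pixels'],cv2.COLOR_RGB2HSV)
m=((h[...,1]<70)&(h[...,2]<110)).astype(np.uint8)
n,l,s,c=cv2.connectedComponentsWithStats(m)
for i in range(n):
  if 100<s[i,4]<9000:print(s[i],c[i])
for u,v in((412,173),):print(ray(a,u,v,.09))
for u,v in((415.5,167),(455,167),(453,246),(414,244)):print('board',ray(a,u,v,.095))
```

```text
(596, 792, 3)
[340  79  83   4 186] [382.89784946  79.90322581]
[ 495   98   65  139 6358] [531.62330922 175.91428122]
[ 253  160   50   58 1791] [278.25237298 189.39865997]
[495 166  10  33 238] [499.80252101 182.59663866]
[ 302  363   63   57 1769] [333.13340871 389.88072357]
[ 0.6214 -0.237   0.09  ]
board [ 0.6376 -0.2458  0.095 ]
board [ 0.6384 -0.3554  0.095 ]
board [ 0.4183 -0.3416  0.095 ]
board [ 0.4225 -0.236   0.095 ]
```

View pics/c0.png

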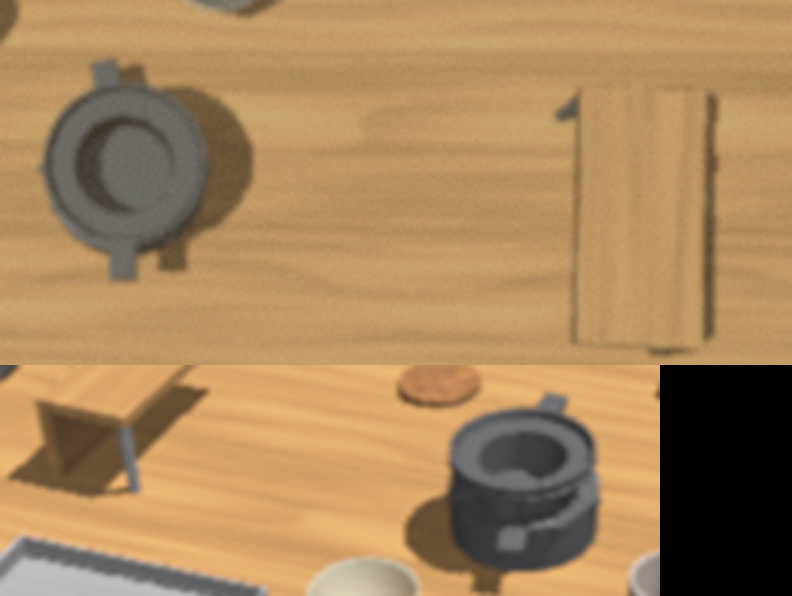

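Run:
```python
from h import *
a=dict(np.load('pics/t0.npz'));b=dict(np.load('pics/s0.npz'))
# crop->pixel
f=lambda u,v:(240+u/3.3,140+v/3.3); g=lambda u,v:(130+u/3.3,185+(v-365)/3.3)
print('rim centre (ellipse 127,167)',ray(a,*f(127,167),.095))
for n,p in(('far',(105,73)),('near',(123,265))):
  for z in(.046,.089,.095,.052):
    w=ray(a,*f(*p),z);q=proj(b,w);print(n,z,w,'scene crop',(q[0]-130)*3.3,(q[1]-185)*3.3+365)
```

```text
rim centre (ellipse 127,167) [0.5672 0.1364 0.095 ]
far 0.046 [0.66   0.1582 0.046 ] scene crop 511.0198267473542 545.1941683169579
far 0.089 [0.6498 0.1565 0.089 ] scene crop 511.9939422333845 500.0350164176748
far 0.095 [0.6484 0.1562 0.095 ] scene crop 512.0567802655665 493.66078924067364
far 0.052 [0.6585 0.158  0.052 ] scene crop 511.22178757546345 538.9078259777157
near 0.046 [0.489 0.14  0.046] scene crop 551.8120137540507 442.48548143054614
near 0.089 [0.4844 0.1389 0.089 ] scene crop 551.8602869275654 403.3064484811472
near 0.095 [0.4837 0.1387 0.095 ] scene crop 551.8408979343893 397.7246261447855
near 0.052 [0.4883 0.1398 0.052 ] scene crop 551.7927817751311 437.0377501037878
```

Run:
```python
from h import *
a=dict(np.load('pics/t0.npz'));b=dict(np.load('pics/s0.npz'))
A=cv2.resize(a['pixels'][150:230,240:320],None,fx=6,fy=6,interpolation=cv2.INTER_CUBIC)
B=cv2.resize(b['pixels'][185:255,255:325],None,fx=4.5,fy=6.86,interpolation=cv2.INTER_CUBIC)
C=np.hstack([A,cv2.resize(B,(315,480))])[:,:,::-1]
C=np.clip(C.astype(float)*1.6,0,255).astype(np.uint8);cv2.imwrite('pics/c1.png',C)
```

```text
(no output)
```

View pics/c1.png

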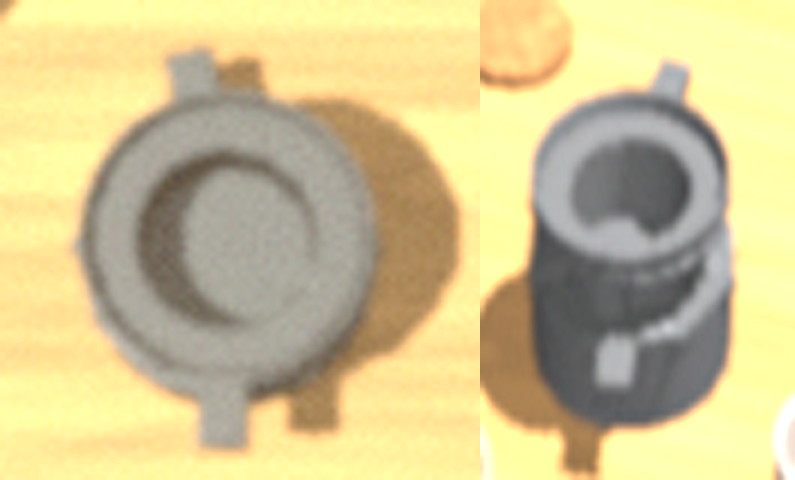

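The crops settle which tab is which. The far tab projects to z≈0.046, so it is the lower tub's tab. The near, robot-side tab projects to z≈0.089, so it is the upper tub's. The shadow offsets agree. This is the opposite of the "tab towards the robot" note, so I'll trust the pictures.

I'll turn the tool to yaw 0, then go to the −y side of the near tab.

>>> apply_moves:
  increments:
    - [[0,-9.8,0],[0,0,0],0]
    - [[0,-9.8,0],[0,0,0],0]
    - [[0,-9.8,0],[0,0,0],0]
    - [[0,-9.8,0],[0,0,0],0]
    - [[0,-9.8,0],[0,0,0],0]
    - [[0,-9.8,0],[0,0,0],0]
    - [[0,-9.7,0],[0,0,0],0]
    - [[0,0,0],[5,0,3],0]

```text
clock: 1.1
ee_pos: [0.2819, -0.5786, 0.3024]
tcp_rot: [-1.571, 0.004, -0.01]
contact_force: [1.6, -0.9, -0.3]
gripper_width: -0.0001
```

>>> apply_moves:
  increments:
    - [[0,0,0],[5,0,5],0]
    - [[0,0,0],[5,0,5],0]
    - [[0,0,0],[5,0,5],0]
    - [[0,0,0],[2,0,6],0]
    - [[0,0,0],[1,0,6],0]
    - [[0,0,0],[0,0,6],0]
    - [[0,0,0],[0,0,6],0]
    - [[0,0,0],[0,0,6],0]

```text
clock: 2.1
ee_pos: [0.4501, -0.1411, 0.3038]
tcp_rot: [-1.571, 0.0, -0.0]
contact_force: [1.3, -0.1, 0.2]
gripper_width: 0.0005
```

>>> apply_moves:
  increments:
    - [[0,0,0],[1,2,5.5],0]
    - [[0,0,0],[0,2,5.5],0]
    - [[0,0,0],[0,2,5],0]
    - [[0,0,0],[0,4,4],0]
    - [[0,0,0],[0,4,1.5],0]
    - [[0,0,0],[0,1.5,0.5],0]
    - [[0,0,0],[0,0,0],0]
    - [[0,0,0],[0,0,0],0]

```text
clock: 3.1
ee_pos: [0.4616, 0.0761, 0.15]
tcp_rot: [-1.571, -0.002, -0.002]
contact_force: [-0.6, -1.2, 0.6]
gripper_width: -0.0001
```

Run:
```python
from h import *
s=arm.observe();print(s['ee_pos'],s['joints'].round(2))
a=snap('top','t1');b=snap('scene','s1')
A=cv2.resize(a['pixels'][150:240,240:320],None,fx=5,fy=5,interpolation=cv2.INTER_CUBIC)
B=cv2.resize(b['pixels'][150:250,230:310],(360,450),interpolation=cv2.INTER_CUBIC)
C=np.hstack([A,B])[:,:,::-1]
cv2.imwrite('pics/c2.png',np.clip(C*1.5,0,255).astype(np.uint8))
```

```text
[0.46160358 0.07607907 0.15000061] [ 0.44  0.51 -0.8   2.11  0.55  0.74 -0.71]
```

View pics/c2.png

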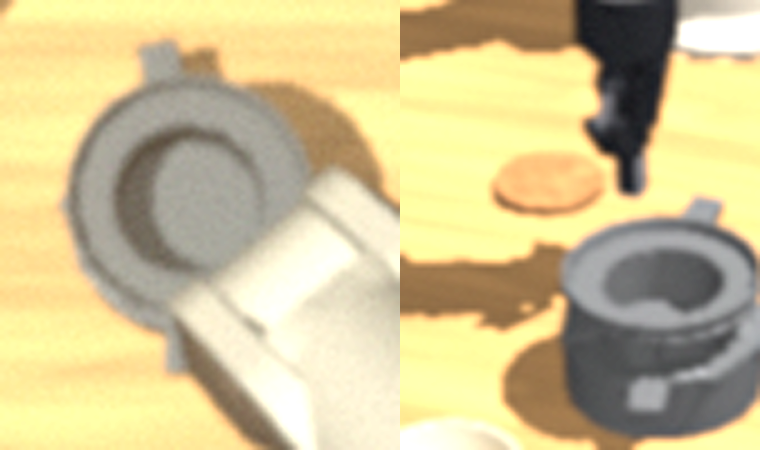

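The fingers stand clear on the −y side of the near, higher tab, and the far tab is clearly low on the lower tub's wall. Next I'll work out the arc table.

```bash
cat > arc.py <<'E'
from h import *
def table(C,ths,yaws,r,z,p=None,yaw=0.):
    p=arm.observe()['ee_pos'] if p is None else p
    for t,y in zip(ths,yaws):
        w=np.array([C[0]+r*np.cos(np.radians(t)),C[1]+r*np.sin(np.radians(t)),z]);d=(w-p)*100
        a=np.radians(yaw);print(t,round(yaw-y,1),[round(d[0]*np.cos(a)+d[1]*np.sin(a),1),round(-d[2],1),round(-d[0]*np.sin(a)+d[1]*np.cos(a),1)],w.round(3))
        p=w;yaw=y
E
python3 - <<'E'
from arc import *
t=list(range(200,40,-6))
table((.567,.136),t,[0 if x>=104 else -(104-x)*.8 for x in t],.093,.147)
E
```

```text
200 0.0 [np.float64(1.8), np.float64(0.3), np.float64(2.8)] [0.48  0.104 0.147]
194 0 [np.float64(-0.3), np.float64(-0.0), np.float64(0.9)] [0.477 0.114 0.147]
188 0 [np.float64(-0.2), np.float64(-0.0), np.float64(1.0)] [0.475 0.123 0.147]
182 0 [np.float64(-0.1), np.float64(-0.0), np.float64(1.0)] [0.474 0.133 0.147]
176 0 [np.float64(0.0), np.float64(-0.0), np.float64(1.0)] [0.474 0.142 0.147]
170 0 [np.float64(0.1), np.float64(-0.0), np.float64(1.0)] [0.475 0.152 0.147]
164 0 [np.float64(0.2), np.float64(-0.0), np.float64(0.9)] [0.478 0.162 0.147]
158 0 [np.float64(0.3), np.float64(-0.0), np.float64(0.9)] [0.481 0.171 0.147]
152 0 [np.float64(0.4), np.float64(-0.0), np.float64(0.9)] [0.485 0.18  0.147]
146 0 [np.float64(0.5), np.float64(-0.0), np.float64(0.8)] [0.49  0.188 0.147]
140 0 [np.float64(0.6), np.float64(-0.0), np.float64(0.8)] [0.496 0.196 0.147]
134 0 [np.float64(0.7), np.float64(-0.0), np.float64(0.7)] [0.502 0.203 0.147]
128 0 [np.float64(0.7), np.float64(-0.0), np.float64(0.6)] [0.51  0.209 0.147]
122 0 [np.float64(0.8), np.float64(-0.0), np.float64(0.6)] [0.518 0.2
[... 346 characters left out ...]
1.0), np.float64(-0.0), np.float64(0.2)] [0.564 0.229 0.147]
86 4.8 [np.float64(1.0), np.float64(-0.0), np.float64(0.1)] [0.573 0.229 0.147]
80 4.8 [np.float64(1.0), np.float64(-0.0), np.float64(0.1)] [0.583 0.228 0.147]
74 4.8 [np.float64(1.0), np.float64(-0.0), np.float64(0.1)] [0.593 0.225 0.147]
68 4.8 [np.float64(1.0), np.float64(-0.0), np.float64(0.1)] [0.602 0.222 0.147]
62 4.8 [np.float64(1.0), np.float64(-0.0), np.float64(0.1)] [0.611 0.218 0.147]
56 4.8 [np.float64(1.0), np.float64(-0.0), np.float64(0.0)] [0.619 0.213 0.147]
50 4.8 [np.float64(1.0), np.float64(-0.0), np.float64(0.0)] [0.627 0.207 0.147]
44 4.8 [np.float64(1.0), np.float64(-0.0), np.float64(0.0)] [0.634 0.201 0.147]
```

>>> apply_moves:
  increments:
    - [[0,0,0],[1.8,0.3,2.8],0]
    - [[0,0,0],[-0.3,0,0.9],0]
    - [[0,0,0],[-0.2,0,1.0],0]
    - [[0,0,0],[-0.1,0,1.0],0]
    - [[0,0,0],[0,0,1.0],0]
    - [[0,0,0],[0.1,0,1.0],0]
    - [[0,0,0],[0.2,0,0.9],0]
    - [[0,0,0],[0,0,0],0]

```text
clock: 4.2
ee_pos: [0.4758, 0.164, 0.146]
tcp_rot: [-1.57, -0.0, 0.001]
contact_force: [0.7, 0.6, -0.3]
gripper_width: 0.0002
```

Run:
```python
from h import *
s=arm.observe();print(s['ee_pos'],s['contact_force'])
a=snap('top','t2');b=snap('scene','s2')
A=cv2.resize(a['pixels'][150:240,240:320],None,fx=5,fy=5,interpolation=cv2.INTER_CUBIC)
B=cv2.resize(b['pixels'][150:250,250:330],(360,450),interpolation=cv2.INTER_CUBIC)
C=np.hstack([A,B])[:,:,::-1]
cv2.imwrite('pics/c3.png',np.clip(C*1.5,0,255).astype(np.uint8))
```

```text
[0.47579989 0.16403962 0.14598556] [ 0.7096207   0.63996837 -0.31079561]
```

View pics/c3.png

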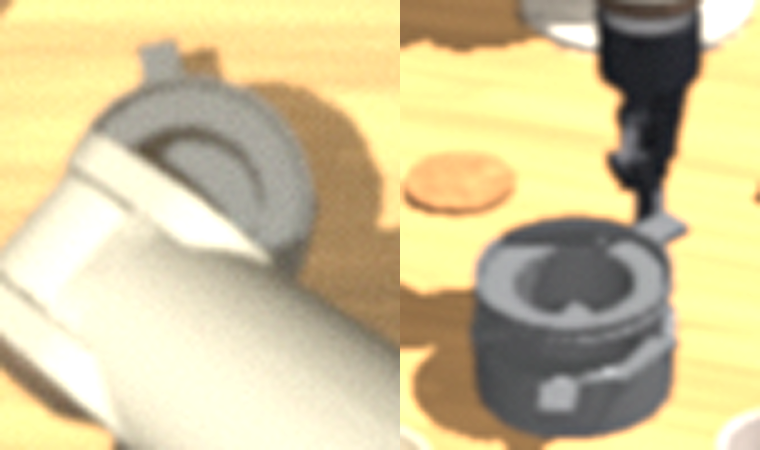

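The upper tab is swinging round, and is now at (665,228) in the crop. The lower tub has stayed put, so I'll continue the arc.

>>> apply_moves:
  increments:
    - [[0,0,0],[0.4,0,0.8],0]
    - [[0,0,0],[0.5,0,0.9],0]
    - [[0,0,0],[0.5,0,0.8],0]
    - [[0,0,0],[0.6,0,0.8],0]
    - [[0,0,0],[0.7,0,0.7],0]
    - [[0,0,0],[0.7,0,0.6],0]
    - [[0,0,0],[0.8,0,0.6],0]
    - [[0,0,0],[0.9,0,0.5],0]

```text
clock: 5.3
ee_pos: [0.5272, 0.2202, 0.1459]
tcp_rot: [-1.571, 0.0, -0.0]
contact_force: [0.8, -0.0, -0.5]
gripper_width: -0.0002
```

>>> apply_moves:
  increments:
    - [[0,0,0],[0.9,0,0.4],0]
    - [[0,0,0],[0.9,0,0.3],0]
    - [[0,4.8,0],[1,0,0.2],0]
    - [[0,4.8,0],[1,0,0.2],0]
    - [[0,4.8,0],[1,0,0.1],0]
    - [[0,4.8,0],[1,0,0.1],0]
    - [[0,4.8,0],[1,0,0.1],0]
    - [[0,4.8,0],[1,0,0.1],0]

```text
clock: 6.3
ee_pos: [0.6047, 0.2224, 0.1459]
tcp_rot: [-1.571, 0.0, -0.506]
contact_force: [-0.2, 0.9, 0.4]
gripper_width: 0.0003
```

Run:
```python
from arc import *
s=arm.observe();print(s['ee_pos'],s['tcp_rot'],s['contact_force'])
p=s['ee_pos'];print(np.degrees(np.arctan2(p[1]-.136,p[0]-.567)),np.hypot(p[1]-.136,p[0]-.567))
a=snap('top','t3');b=snap('scene','s3')
A=cv2.resize(a['pixels'][150:240,240:320],None,fx=5,fy=5,interpolation=cv2.INTER_CUBIC)
B=cv2.resize(b['pixels'][150:250,250:330],(360,450),interpolation=cv2.INTER_CUBIC)
C=np.hstack([A,B])[:,:,::-1]
cv2.imwrite('pics/c4.png',np.clip(C*1.5,0,255).astype(np.uint8))
t=[60,54,48,44,40]+list(np.arange(38,24,-1.5));table((.567,.136),t,[-(104-x)*.8 for x in t],.093,.147,yaw=np.degrees(s['tcp_rot'][2]))
```

```text
[0.60468072 0.22239122 0.14586415] [-1.57065137e+00  1.27351752e-04 -5.05753654e-01] [-0.21950259  0.94698115  0.40903234]
66.43491526673397 0.09425114880425445
60 6.2 [np.float64(0.9), np.float64(-0.1), np.float64(-0.1)] [0.613 0.217 0.147]
54 4.8 [np.float64(1.0), np.float64(-0.0), np.float64(0.0)] [0.622 0.211 0.147]
48 4.8 [np.float64(1.0), np.float64(-0.0), np.float64(0.0)] [0.629 0.205 0.147]
44 3.2 [np.float64(0.6), np.float64(-0.0), np.float64(0.0)] [0.634 0.201 0.147]
40 3.2 [np.float64(0.6), np.float64(-0.0), np.float64(0.0)] [0.638 0.196 0.147]
38.0 1.6 [np.float64(0.3), np.float64(-0.0), np.float64(0.0)] [0.64  0.193 0.147]
36.5 1.2 [np.float64(0.2), np.float64(-0.0), np.float64(0.0)] [0.642 0.191 0.147]
35.0 1.2 [np.float64(0.2), np.float64(-0.0), np.float64(-0.0)] [0.643 0.189 0.147]
33.5 1.2 [np.float64(0.2), np.float64(-0.0), np.float64(-0.0)] [0.645 0.187 0.147]
32.0 1.2 [np.float64(0.2), np.float64(-0.0), np.float64(-0.0)] [0.646 0.185 0.147]
30.5 1.2 [np.float64(0.2), np.float64(-0.0), np.float64(-0.0)] [0.647 0.183 0.147]
29.0 1.2 [np.float64(0.2), np.float64(-0.0), np.float64(-0.0)] [0.648 0.181 0.147]
27.5 1.2 [np.float64(0.2), np.float64(-0.0), np.float64(-0.0)] [0.649 0.179 0.147]
26.0 1.2 [np.float64(0.2), np.float64(-0.0), np.float64(-0.0)] [0.651 0.177 0.147]
24.5 1.2 [np.float64(0.2), np.float64(-0.0), np.float64(-0.0)] [0.652 0.175 0.147]
```

View pics/c4.png

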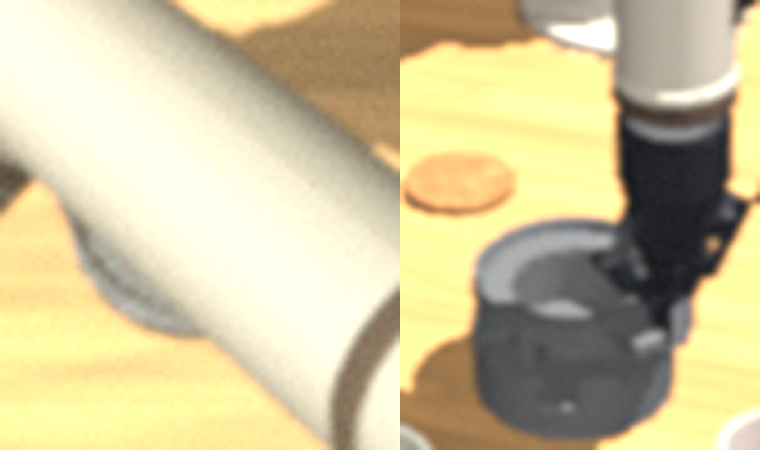

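The upper tab is at (650,338), just ahead of the fingers, and the front of the stack is in the gripper's shadow. I'll continue, slowing near alignment.

>>> apply_moves:
  increments:
    - [[0,6,0],[0.9,0,-0.1],0]
    - [[0,4.8,0],[1,0,0],0]
    - [[0,4.8,0],[1,0,0],0]
    - [[0,3.2,0],[0.6,0,0],0]
    - [[0,3.2,0],[0.6,0,0],0]
    - [[0,1.6,0],[0.3,0,0],0]
    - [[0,1.2,0],[0.2,0,0],0]
    - [[0,1.2,0],[0.2,0,0],0]

```text
clock: 7.4
ee_pos: [0.6399, 0.191, 0.1459]
tcp_rot: [-1.571, 0.0, -0.957]
contact_force: [-0.0, 1.4, -0.2]
gripper_width: -0.0003
```

>>> apply_moves:
  increments:
    - [[0,1.2,0],[0.2,0,0],0]
    - [[0,1.2,0],[0.2,0,0],0]
    - [[0,1.2,0],[0.2,0,0],0]
    - [[0,1.2,0],[0.2,0,0],0]
    - [[0,1.2,0],[0.2,0,0],0]
    - [[0,1.2,0],[0.2,0,0],0]
    - [[0,0,0],[0,0,0],0]

```text
clock: 8.28
ee_pos: [0.6466, 0.1804, 0.1459]
tcp_rot: [-1.571, -0.0, -1.083]
contact_force: [0.5, 0.7, -0.2]
gripper_width: -0.0002
```

Run:
```python
from arc import *
s=arm.observe();print(s['ee_pos'],s['tcp_rot'],s['contact_force'])
p=s['ee_pos'];print(np.degrees(np.arctan2(p[1]-.136,p[0]-.567)),np.hypot(p[1]-.136,p[0]-.567))
a=snap('top','t4');b=snap('scene','s4')
A=cv2.resize(a['pixels'][150:240,240:320],None,fx=5,fy=5,interpolation=cv2.INTER_CUBIC)
B=cv2.resize(b['pixels'][160:260,245:325],(360,450),interpolation=cv2.INTER_CUBIC)
C=np.hstack([A,B])[:,:,::-1]
cv2.imwrite('pics/c5.png',np.clip(C*1.8,0,255).astype(np.uint8))
```

```text
[0.64655344 0.18041815 0.14593672] [-1.57077568e+00 -2.98344194e-04 -1.08313242e+00] [ 0.52993565  0.70000751 -0.18291165]
29.17652420507355 0.09111378293097798
```

View pics/c5.png

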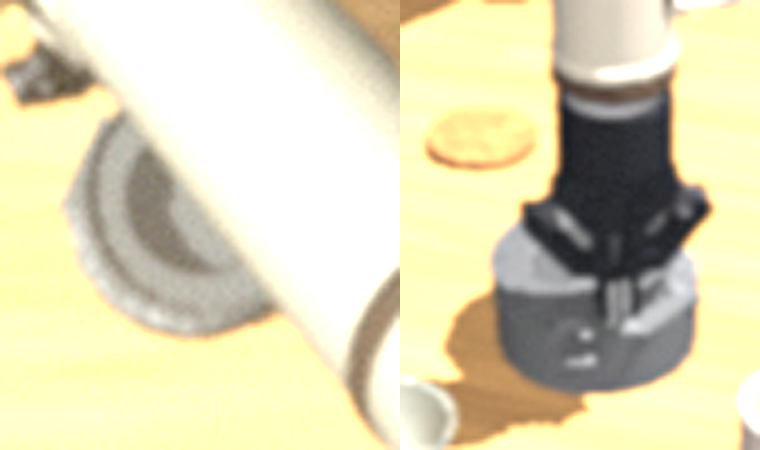

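>>> apply_moves:
  increments:
    - [[0,0,0],[-1.5,0,0],0]
    - [[0,-8,0],[-2,-3,0],0]
    - [[0,-9,0],[-3,-3,0],0]
    - [[0,-9,0],[-3,-3,-2],0]
    - [[0,-9,0],[-3,-2,-1],0.6]
    - [[0,-9,0],[-2,0,3],0.6]
    - [[0,-9,0],[-2,0,4],0.6]
    - [[0,-9,0],[-2,0,4],0.6]

```text
clock: 9.38
ee_pos: [0.5218, 0.3772, 0.2563]
tcp_rot: [-1.57, -0.001, 0.005]
contact_force: [0.1, 0.4, -0.9]
gripper_width: 0.0511
```

Run:
```python
from arc import *
s=arm.observe();print(s['ee_pos'],s['tcp_rot'],s['contact_force'])
a=snap('top','t5');b=snap('scene','s5')
A=cv2.resize(a['pixels'][150:240,240:320],None,fx=5,fy=5,interpolation=cv2.INTER_CUBIC)
B=cv2.resize(b['pixels'][180:260,250:330],(380,450),interpolation=cv2.INTER_CUBIC)
C=np.hstack([A,B])[:,:,::-1]
cv2.imwrite('pics/c6.png',np.clip(C*1.8,0,255).astype(np.uint8))
```

```text
[0.52176438 0.37717976 0.25631611] [-1.57017798e+00 -6.91406227e-04  4.73995574e-03] [ 0.14536655  0.40170722 -0.94894861]
```

View pics/c6.png

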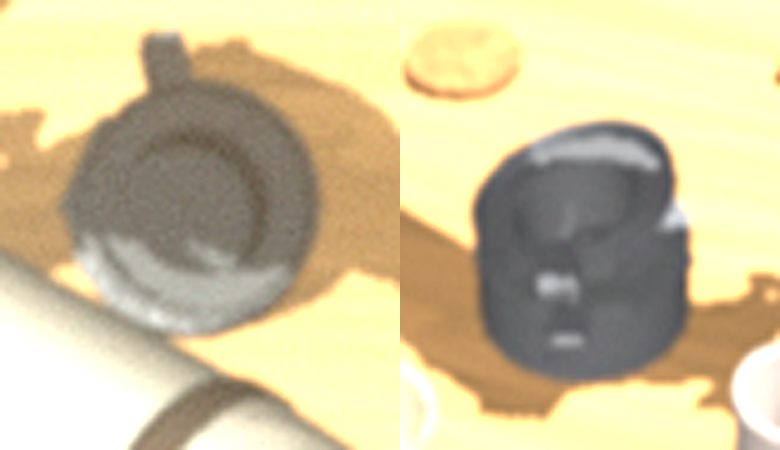

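The tub hasn't dropped: the upper tab's lit end is at (555,285), above the lower's at (567,340), nearly aligned. The arm's shadow hides the detail, so I'll move it to the −y side and measure.

>>> apply_moves:
  increments:
    - [[0,0,0],[0,-2,-6],0.6]
    - [[0,0,0],[-1,-2,-6],0.6]
    - [[0,0,0],[-1,0,-6],0.6]
    - [[0,0,0],[-1,0,-6],0.6]
    - [[0,0,0],[0,0,-6],0.6]
    - [[0,0,0],[0,0,-6],0.6]
    - [[0,0,0],[0,0,-6],0.6]
    - [[0,0,0],[0,0,-6],0.6]

```text
clock: 10.48
ee_pos: [0.4921, -0.1039, 0.2955]
tcp_rot: [-1.572, -0.001, -0.001]
contact_force: [0.9, -0.0, 0.8]
gripper_width: 0.0512
```

Run:
```python
from arc import *
s=arm.observe();print(s['ee_pos'])
a=snap('top','t6');b=snap('scene','s6')
A=cv2.resize(a['pixels'][150:230,240:320],(390,390),interpolation=cv2.INTER_CUBIC)
B=cv2.resize(b['pixels'][180:260,250:330],(390,390),interpolation=cv2.INTER_CUBIC)
C=np.hstack([A,B])[:,:,::-1]
cv2.imwrite('pics/c7.png',np.clip(C*1.6,0,255).astype(np.uint8))
```

```text
[ 0.49211434 -0.10392816  0.29552838]
```

View pics/c7.png

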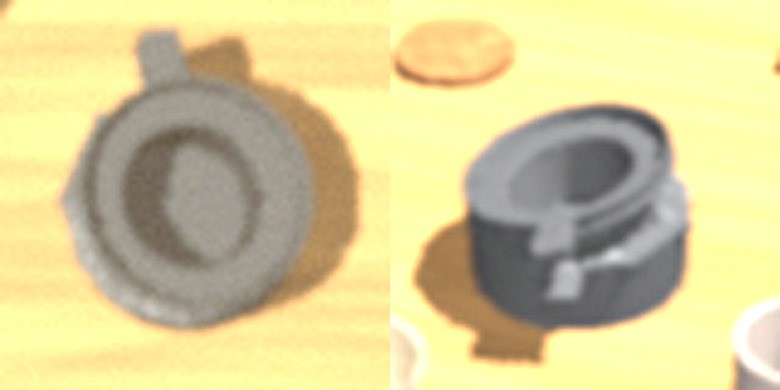

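The upper tub now sits tilted: its −y side has gone down and its +y side rides high. The tabs are at (555,235) for the upper and (567,282) for the lower, only slightly misaligned. I'll triangulate to get the sense of the error.

Run:
```python
from h import *
a=dict(np.load('pics/t6.npz'));b=dict(np.load('pics/s6.npz'))
k=4.875
f=lambda u,v:(240+u/k,150+v/k);g=lambda u,v:(250+(u-390)/k,180+v/k)
def lin(d,u,v):
    o=np.array(d['cam_to_world'])[:3,3];r=ray(d,u,v,0)-o;return o,r/np.linalg.norm(r)
def tri(p,q):
    A,B=lin(a,*f(*p)),lin(b,*g(*q));M=sum(np.eye(3)-np.outer(r,r) for o,r in(A,B));v=sum((np.eye(3)-np.outer(r,r))@o for o,r in(A,B));return np.linalg.solve(M,v).round(4)
print('up tab tip L/R corners',tri((137,38),(530,250)),tri((178,32),(575,247)))
print('up tab root', tri((187,80),(577,205)),tri((147,88),(538,222)))
C=np.array([.567,.136])
for n,q,z in(('lowL',(548,297),.052),('lowR',(578,297),.052),('low c',(566,280),.046),('lowtop c',(568,270),.052)):
  w=ray(b,*g(*q),z);print(n,w,np.degrees(np.arctan2(*(w[:2]-C)[::-1])))
print('rim: left,right,top,bottom in top view at .095/.08')
for q,z in(((88,197),.09),((312,197),.09),((200,73),.09),((200,310),.09)):print(ray(a,*f(*q),z))
for n,q,q2 in(('-y rim',(313,200),(468,190)),('+y rim',(88,190),(672,140))):print(n,tri(q,q2))
```

```text
up tab tip L/R corners [0.6683 0.156  0.082 ] [0.6636 0.1561 0.0817]
up tab root [0.6335 0.1487 0.0908] [0.6386 0.1499 0.0812]
lowL [0.6757 0.1563 0.052 ] 10.578277296921774
lowR [0.6701 0.1736 0.052 ] 20.03663312011993
low c [0.6487 0.1581 0.046 ] 15.1363711435202
lowtop c [0.6461 0.1587 0.052 ] 16.01234136479823
rim: left,right,top,bottom in top view at .095/.08
[0.5681 0.1939 0.09  ]
[0.5692 0.0651 0.09  ]
[0.6415 0.1303 0.09  ]
[0.5032 0.1286 0.09  ]
-y rim [0.5751 0.0635 0.0448]
+y rim [0.568  0.1968 0.1066]
```

Run:
```python
from h import *
a=dict(np.load('pics/t6.npz'));b=dict(np.load('pics/s6.npz'))
k=4.875
f=lambda u,v:(240+u/k,150+v/k);g=lambda u,v:(250+(u-390)/k,180+v/k)
def lin(d,u,v):
    o=np.array(d['cam_to_world'])[:3,3];r=ray(d,u,v,0)-o;return o,r/np.linalg.norm(r)
def tri(p,q):
    A,B=lin(a,*f(*p)),lin(b,*g(*q));M=sum(np.eye(3)-np.outer(r,r) for o,r in(A,B));v=sum((np.eye(3)-np.outer(r,r))@o for o,r in(A,B));return np.linalg.solve(M,v).round(4)
C=np.array([.567,.136])
for n,p,q in(('tip',(158,35),(552,249)),('root',(167,84),(557,213)),('tip+y',(137,38),(575,247)),('tip-y',(178,32),(530,250))):
  w=tri(p,q);print(n,w,np.degrees(np.arctan2(*(w[:2]-C)[::-1])))
# start lower tab from s1/t1-like crop c1 (t0,s0): top far tab tip centre, root centre
for n,p in(('tip',(190,55)),('root',(200,95))):
  w=ray(a,240+p[0]/6,150+p[1]/6,.052);print('start low',n,w,np.degrees(np.arctan2(*(w[:2]-C)[::-1])))
# now lower tab bottom edge in scene
for z in(.058,.06,.07): print(proj(b,[.567,.062,z]),[ (p:=proj(b,[.575,.066,z]))[0]*k-250*k+390,p[1]*k-180*k])
# upright stacked rim leftmost (-y) and nested projected, and +y
for nm,z in(('stack',.095),('nest',.067)):
  t=np.linspace(0,2*np.pi,73);P=np.array([proj(b,[.567+.07*np.cos(x),.136+.07*np.sin(x),z]) for x in t]);P=(P-[250,180])*k+[390,0]
  print(nm,'L',P[P[:,0].argmin()].round(),'R',P[P[:,0].argmax()].round(),'top',P[P[:,1].argmin()].round(),'bot',P[P[:,1].argmax()].round())
  print(' ends -y,+y',P[54].round(),P[18].round(),'+x,-x',P[0].round(),P[36].round())
```

```text
tip [0.666  0.1557 0.0812] 11.254273098180056
root [0.6359 0.1491 0.0861] 10.765190358261906
tip+y [0.6632 0.1686 0.0836] 18.720355077548405
tip-y [0.6685 0.1433 0.0794] 4.113697044938845
start low tip [0.6674 0.1585 0.052 ] 12.631488207672515
start low root [0.6475 0.1534 0.052 ] 12.196793211491858
(np.float64(266.18950539553646), np.float64(214.10447234965454)) [np.float64(470.12886886914066), np.float64(173.90737977091817)]
(np.float64(266.1622816925181), np.float64(213.5850096452888)) [np.float64(469.99636747953855), np.float64(171.3682324486067)]
(np.float64(266.02558628776563), np.float64(210.97668833869793)) [np.float64(469.3310391847774), np.float64(158.61842987542673)]
stack L [465. 141.] R [685. 141.] top [574.  80.] bot [576. 201.]
 ends -y,+y [472. 120.] [680. 157.] +x,-x [537. 198.] [610.  82.]
nest L [467. 177.] R [685. 178.] top [574. 115.] bot [577. 239.]
 ends -y,+y [474. 156.] [680. 194.] +x,-x [538. 235.] [610. 118.]
```

Geometry now: upper tab ≈ 11°, lower ≈ 13–15°, tilt ≈ 13°, so it was pushed about 2–4° too far and is half seated. I'll straddle both tabs with the gripper and close on them, which lines them up.

>>> apply_moves:
  increments:
    - [[0,0,0],[3.2,0,5],0.6]
    - [[0,0,0],[3.2,0,5],0.6]
    - [[0,0,0],[3.2,0,5],0.6]
    - [[0,0,0],[3.2,0,5.2],0.6]
    - [[0,9.6,0],[3.2,0,5.2],0.6]
    - [[0,9.6,0],[0,0,0],0.6]
    - [[0,9.6,0],[0,0,0],0.6]
    - [[0,9.6,0],[0,0,0],0.6]

```text
clock: 11.58
ee_pos: [0.6519, 0.1531, 0.2949]
tcp_rot: [-1.571, 0.001, -0.675]
contact_force: [0.3, -0.1, -1.0]
gripper_width: 0.0511
```

>>> apply_moves:
  increments:
    - [[0,9.6,0],[0,2,0],0.6]
    - [[0,9.6,0],[0,2,0],0.6]
    - [[0,9.6,0],[0,2,0],0.6]
    - [[0,9.6,0],[0,2,0],0.6]
    - [[0,0,0],[0,0,0],0.6]

```text
clock: 12.2
ee_pos: [0.6509, 0.1522, 0.2135]
tcp_rot: [-1.575, 0.0, -1.338]
contact_force: [-0.7, -0.9, -0.0]
gripper_width: 0.0513
```

```bash
cat > tgt.py <<'E'
from h import *
import sys
def go(x,y,z,yawdeg):
    s=arm.observe();p=s['ee_pos'];yw=s['tcp_rot'][2];d=(np.array([x,y,z])-p)*100
    print(p.round(4),'yaw',np.degrees(yw).round(1),'F',s['contact_force'].round(1),'w',round(s['gripper_width'],4))
    print('turn y',round(np.degrees(yw)-yawdeg,1),'shift',[round(d[0]*np.cos(yw)+d[1]*np.sin(yw),1),round(-d[2],1),round(-d[0]*np.sin(yw)+d[1]*np.cos(yw),1)])
go(*map(float,sys.argv[1:5]))
E
python3 tgt.py .6535 .1568 .115 -76.5
```

```text
[0.6509 0.1522 0.2135] yaw -76.7 F [-0.7 -0.9 -0. ] w 0.0513
turn y -0.2 shift [np.float64(-0.4), np.float64(9.8), np.float64(0.4)]
```

>>> apply_moves:
  increments:
    - [[0,0,0],[-0.4,3,0.4],0.6]
    - [[0,0,0],[0,3,0],0.6]
    - [[0,0,0],[0,2,0],0.6]
    - [[0,0,0],[0,1.7,0],0.6]
    - [[0,0,0],[0,0,0],0.6]
    - [[0,0,0],[0,0,0],0.42]
    - [[0,0,0],[0,0,0],0.36]
    - [[0,0,0],[0,0,0],0.33]
  force: 20

```text
clock: 13.2
ee_pos: [0.6564, 0.1558, 0.1192]
tcp_rot: [-1.569, -0.001, -1.341]
contact_force: [0.8, -1.4, 0.3]
gripper_width: 0.0286
```

>>> apply_moves:
  increments:
    - [[0,0,0],[0,0,0],0.3]
    - [[0,0,0],[0,0,0],0.27]
    - [[0,0,0],[0,0,0],0.27]
    - [[0,0,0],[0,0,0],0.3]
    - [[0,0,0],[0,0,0],0.31]
    - [[0,0,0],[0,0,0],0.31]

```text
clock: 13.95
ee_pos: [0.6553, 0.1558, 0.1177]
tcp_rot: [-1.572, -0.0, -1.341]
contact_force: [1.5, -0.7, 1.8]
gripper_width: 0.0265
```

```bash
python3 tgt.py .6535 .1568 .115 -76.5
python3 - <<'E'
from h import *
a=snap('top','t8');b=snap('scene','s8')
A=cv2.resize(a['pixels'][150:230,240:320],(390,390),interpolation=cv2.INTER_CUBIC)
B=cv2.resize(b['pixels'][180:260,250:330],(390,390),interpolation=cv2.INTER_CUBIC)
cv2.imwrite('pics/c8.png',np.clip(np.hstack([A,B])[:,:,::-1]*1.7,0,255).astype(np.uint8))
E
```

```text
[0.6553 0.1558 0.1177] yaw -76.8 F [ 1.5 -0.7  1.8] w 0.0265
turn y -0.3 shift [np.float64(-0.1), np.float64(0.3), np.float64(-0.2)]
```

View pics/c8.png

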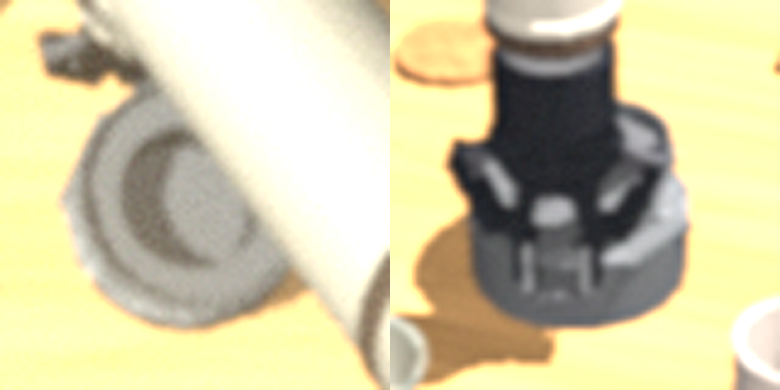

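The fingers straddle both tabs, and the width of 26.5 mm means they are aligned. The +y rim at (660,140) is still high, though, so the hub is wedged by tilt. I'll withdraw and press the high +y rim down gently with the closed fingertips.

>>> apply_moves:
  increments:
    - [[0,0,0],[0,0,0],0.45]
    - [[0,0,0],[0,-3,0],0.5]
    - [[0,0,0],[0,-3,0],0.5]
    - [[0,0,0],[0,-2.5,0],0]
    - [[0,0,0],[-2.9,-0.5,-3.9],0]
    - [[0,0,0],[-2.8,0,-3.8],0]
    - [[0,0,0],[0,0,0],0]
    - [[0,0,0],[0,1,0],0]

```text
clock: 15.05
ee_pos: [0.5686, 0.1942, 0.1988]
tcp_rot: [-1.568, -0.0, -1.341]
contact_force: [-0.0, -0.5, -0.2]
gripper_width: 0.0001
```

```bash
python3 tgt.py .567 .194 .168 -76.5
python3 - <<'E'
from h import *
snap('scene','s9')
E
```

```text
[0.5686 0.1942 0.1988] yaw -76.8 F [-0.  -0.5 -0.2] w 0.0001
turn y -0.3 shift [np.float64(-0.0), np.float64(3.1), np.float64(-0.2)]
```

>>> apply_moves:
  increments:
    - [[0,0,0],[0,1.2,-0.2],0]
    - [[0,0,0],[0,0.8,0],0]
    - [[0,0,0],[0,0.5,0],0]
    - [[0,0,0],[0,0.4,0],0]
    - [[0,0,0],[0,0.2,0],0]
    - [[0,0,0],[0,0,0],0]

```text
clock: 15.85
ee_pos: [0.5657, 0.1935, 0.167]
tcp_rot: [-1.571, -0.0, -1.341]
contact_force: [-0.1, 0.4, 0.2]
gripper_width: -0.0001
```

>>> apply_moves:
  increments:
    - [[0,0,0],[0,0.3,0],0]
    - [[0,0,0],[0,0.3,0],0]
    - [[0,0,0],[0,0.3,0],0]
    - [[0,0,0],[0,0.3,0],0]
    - [[0,0,0],[0,0,0],0]

```text
clock: 16.48
ee_pos: [0.5656, 0.1935, 0.1548]
tcp_rot: [-1.571, -0.0, -1.341]
contact_force: [0.1, -0.7, -0.4]
gripper_width: 0.0001
```

>>> apply_moves:
  increments:
    - [[0,0,0],[0,0.3,0],0]
    - [[0,0,0],[0,0.3,0],0]
    - [[0,0,0],[0,0.3,0],0]
    - [[0,0,0],[0,0.3,0],0]
    - [[0,0,0],[0,0,0],0]

```text
clock: 17.1
ee_pos: [0.5656, 0.1935, 0.1428]
tcp_rot: [-1.571, -0.0, -1.341]
contact_force: [0.5, 0.2, -0.1]
gripper_width: -0.0004
```

>>> apply_moves:
  increments:
    - [[0,0,0],[0,-5,0],0.6]
    - [[0,-9.6,0],[-4,-5,0],0.6]
    - [[0,-9.6,0],[-5,-3,-2],0.6]
    - [[0,-9.6,0],[-4,0,3],0.6]
    - [[0,-9.6,0],[-2,0,5],0.6]
    - [[0,-9.6,0],[0,0,5],0.6]
    - [[0,-9.6,0],[0,0,4],0.6]
    - [[0,-9.6,0],[0,0,0],0.6]

```text
clock: 18.1
ee_pos: [0.5968, 0.4455, 0.271]
tcp_rot: [-1.569, 0.002, -0.16]
contact_force: [0.4, 0.2, -0.1]
gripper_width: 0.0513
```

```bash
python3 tgt.py .567 .29 .101 0
cat > chk.py <<'E'
from h import *
def chk(b,C=(.567,.136),yaw=13.,box=(195,260,255,325)):
    h=cv2.cvtColor(b['pixels'],cv2.COLOR_RGB2HSV);m=(h[...,1]<75).astype(np.uint8)
    r0,r1,c0,c1=box;sub=m[r0-15:r1,c0:c1];n,l,s,c=cv2.connectedComponentsWithStats(sub);i=1+s[1:,4].argmax()
    k=l==i;ys,xs=np.where(k);print('sil top',ys.min()+r0-15,'bot',ys.max()+r0-15,'L',xs.min()+c0,'R',xs.max()+c0,'area',k.sum())
    cols=range(xs.min(),xs.max()+1,8);print('top per col',[(int(x+c0),int(np.where(k[:,x])[0].min()+r0-15)) for x in cols])
    t=np.linspace(0,2*np.pi,181)
    for nm,z in(('stack',.095),('nest',.067)):
        P=np.array([proj(b,[C[0]+.07*np.cos(x),C[1]+.07*np.sin(x),z]) for x in t]);print(nm,'top',P[:,1].min().round(1),[(int(x+c0),float(P[np.abs(P[:,0]-x-c0)<2.5,1].min().round(1)) if (np.abs(P[:,0]-x-c0)<2.5).any() else None) for x in cols])
E
python3 - <<'E'
from chk import *
for f in('s0','s6','s9'):
  print(f);chk(dict(np.load(f'pics/{f}.npz')))
print('now');chk(snap('scene','s10'));snap('top','t10')
E
```

```text
[0.5968 0.4455 0.271 ] yaw -9.2 F [ 0.4  0.2 -0.1] w 0.0513
turn y -9.2 shift [np.float64(-0.5), np.float64(17.0), np.float64(-15.8)]
s0
sil top 194 bot 246 L 266 R 310 area 1940
top per col [(266, 211), (274, 201), (282, 199), (290, 198), (298, 194), (306, 204)]
stack top 196.3 [(266, 203.0), (274, 198.4), (282, 196.6), (290, 196.3), (298, 197.0), (306, 199.6)]
nest top 203.6 [(266, 210.8), (274, 205.7), (282, 203.9), (290, 203.6), (298, 204.3), (306, 206.9)]
s6
sil top 202 bot 246 L 265 R 310 area 1738
top per col [(265, 216), (273, 207), (281, 204), (289, 202), (297, 202), (305, 205)]
stack top 196.3 [(265, 203.8), (273, 198.6), (281, 196.7), (289, 196.3), (297, 196.9), (305, 199.3)]
nest top 203.6 [(265, 212.0), (273, 206.2), (281, 204.0), (289, 203.6), (297, 204.2), (305, 206.6)]
s9
sil top 180 bot 246 L 266 R 324 area 2012
top per col [(266, 214), (274, 206), (282, 202), (290, 180), (298, 187), (306, 180), (314, 187), (322, 180)]
stack top 196.3 [(266, 203.0), (274, 198.4), (282, 196.6), (290, 196.3), (298, 197.0), (306, 199.6), (314, None), (322, None)]
nest top 203.6 [(266, 210.8), (274, 205.7), (282, 203.9), (290, 203.6), (298, 204.3), (306, 206.9), (314, None), (322, None)]
now
sil top 206 bot 247 L 266 R 310 area 1578
top per col [(266, 225), (274, 209), (282, 206), (290, 206), (298, 207), (306, 211)]
stack top 196.3 [(266, 203.0), (274, 198.4), (282, 196.6), (290, 196.3), (298, 197.0), (306, 199.6)]
nest top 203.6 [(266, 210.8), (274, 205.7), (282, 203.9), (290, 203.6), (298, 204.3), (306, 206.9)]
```

The silhouette is symmetric again and its top is 7.5 px lower than at the start, where 28 mm corresponds to 7.3 px. The upper tub is fully home, and the stack hasn't moved.

For the push, I'll park at bay x≈−20 mm so the tab, which points at +x, clears the post. That is about (0.511, −0.256), with the half-open fingers as a cradle at yaw −8°.

```bash
python3 tgt.py .582 .24 .10 -8.1
```

```text
[0.5969 0.4431 0.2711] yaw -9.5 F [-0.6 -0.6 -0.3] w 0.0512
turn y -1.4 shift [np.float64(1.9), np.float64(17.1), np.float64(-20.3)]
```

>>> apply_moves:
  increments:
    - [[0,-1,0],[0.4,0,-5],0.6]
    - [[0,0,0],[0.4,0,-5],0.6]
    - [[0,0,0],[0.4,0,-5],0.6]
    - [[0,0,0],[0.4,0,-5],0.6]
    - [[0,0,0],[0,0,0],0.6]
    - [[0,0,0],[0,4,0],0.6]
    - [[0,0,0],[0,4,0],0.6]
    - [[0,0,0],[0,0,0],0.6]

```text
clock: 19.2
ee_pos: [0.5801, 0.2413, 0.1893]
tcp_rot: [-1.574, 0.005, -0.152]
contact_force: [-0.3, -1.0, 0.6]
gripper_width: 0.0513
```

```bash
python3 tgt.py .582 .24 .10 -8.1; python3 -c "
from h import *
a=dict(np.load('pics/t0.npz'))
print('mug',ray(a,214,143,.09),'jar',ray(a,171,187,.095))"
```

```text
[0.5801 0.2413 0.1893] yaw -8.7 F [-0.3 -1.   0.6] w 0.0513
turn y -0.6 shift [np.float64(0.2), np.float64(8.9), np.float64(-0.1)]
mug [0.704  0.3223 0.09  ] jar [0.5747 0.4386 0.095 ]
```

>>> apply_moves:
  increments:
    - [[0,-0.6,0],[0.2,4,0],0.6]
    - [[0,0,0],[0,3,0],0.6]
    - [[0,0,0],[0,1.9,0],0.6]
    - [[0,0,0],[0,0,0],0.6]
    - [[0,0,0],[0,0,-1],0.6]
    - [[0,0,0],[0,0,-1],0.6]
    - [[0,0,0],[0,0,-1],0.6]
    - [[0,0,0],[0,0,-1],0.6]

```text
clock: 20.2
ee_pos: [0.5792, 0.2024, 0.104]
tcp_rot: [-1.569, -0.002, -0.14]
contact_force: [0.6, 2.2, 1.3]
gripper_width: 0.0513
```

>>> apply_moves:
  increments:
    - [[0,0,0],[0,0,-1.3],0.6]
    - [[0,0,0],[0,0,-1.3],0.6]
    - [[0,0,0],[0,0,-1.3],0.6]
    - [[0,0,0],[0,0,-1.3],0.6]
    - [[0,0,0],[0,0,-1.3],0.6]
    - [[0,0,0],[0,0,-1.3],0.6]
    - [[0,0,0],[0,0,-1.3],0.6]
    - [[0,0,0],[0,0,-1.3],0.6]

```text
clock: 21.2
ee_pos: [0.5638, 0.0984, 0.1029]
tcp_rot: [-1.571, 0.0, -0.14]
contact_force: [0.3, 2.9, 0.6]
gripper_width: 0.0511
```

>>> apply_moves:
  increments:
    - [[0,0,0],[0,0,-1.3],0.6]
    - [[0,0,0],[0,0,-1.3],0.6]
    - [[0,0,0],[0,0,-1.3],0.6]
    - [[0,0,0],[0,0,-1.3],0.6]
    - [[0,0,0],[0,0,-1.3],0.6]
    - [[0,0,0],[0,0,-1],0.6]
    - [[0,0,0],[0,0,-0.5],0.6]
    - [[0,0,0],[0,0,0],0.6]

```text
clock: 22.2
ee_pos: [0.5526, 0.0192, 0.1028]
tcp_rot: [-1.572, 0.001, -0.141]
contact_force: [0.7, 0.5, -0.1]
gripper_width: 0.0515
```

```bash
python3 tgt.py .522 -.179 .10 -8.1
python3 - <<'E'
from h import *
b=snap('scene','s11');a=snap('top','t11')
B=cv2.resize(b['pixels'][150:270,130:330],(780,468),interpolation=cv2.INTER_CUBIC)
cv2.imwrite('pics/c11.png',np.clip(B[:,:,::-1]*1.5,0,255).astype(np.uint8))
h=cv2.cvtColor(b['pixels'],cv2.COLOR_RGB2HSV);m=((h[...,1]<75)).astype(np.uint8);n,l,s,c=cv2.connectedComponentsWithStats(m)
for i in range(1,n):
  if s[i,4]>300 and 150<c[i][0]<330 and 150<c[i][1]<260:print(s[i],c[i])
E
```

```text
[0.5526 0.0192 0.1028] yaw -8.1 F [ 0.7  0.5 -0.1] w 0.0515
turn y 0.0 shift [np.float64(-0.2), np.float64(0.3), np.float64(-20.1)]
[223 243  33  29 730] [239.34520548 256.48493151]
```

```bash
cat > topc.py <<'E'
from h import *
def topc(a,cx,cy):
    "fit circle to the grey blob's -y half, at nested rim height"
    h=cv2.cvtColor(a['pixels'],cv2.COLOR_RGB2HSV);m=((h[...,1]<70)&(h[...,2]<135)).astype(np.uint8)
    u,v=map(int,proj(a,[cx,cy,.06]));n,l=cv2.connectedComponents(m);k=(l==np.bincount(l[v-8:v+9,u:u+10][m[v-8:v+9,u:u+10]>0]).argmax())
    ys,xs=np.where(k);print('pred px',u,v,'blob L,R,T,B',xs.min(),xs.max(),ys.min(),ys.max())
    P=[]
    for r in range(v-20,v+21,2):
        x=np.where(k[r])[0]
        if len(x):P.append(ray(a,x.max()+.5,r,.055)[:2])
    P=np.array(P);A=np.c_[2*P,np.ones(len(P))];s=np.linalg.lstsq(A,(P**2).sum(1),rcond=None)[0];print('centre',s[:2].round(4),'r',np.sqrt(s[2]+s[0]**2+s[1]**2).round(4))
    c=P.copy()
    # tab: far-x blob part
    far=ys.min();print('far tip',ray(a,xs[ys<far+6].mean(),far,.061))
E
python3 - <<'E'
from topc import *
topc(dict(np.load('pics/t0.npz')),.567,.136)
topc(dict(np.load('pics/t11.npz')),.5416,-.058)
E
```

```text
pred px 278 192 blob L,R,T,B 253 302 159 223
centre [0.5766 0.1506] r 0.0816
far tip [0.6657 0.1579 0.061 ]Traceback (most recent call last):
  File "<stdin>", line 3, in <module>
  File "topc.py", line 5, in topc
    u,v=map(int,proj(a,[cx,cy,.06]));n,l=cv2.connectedComponents(m);k=(l==np.bincount(l[v-8:v+9,u:u+10][m[v-8:v+9,u:u+10]>0]).argmax())
                                                                          ~~~~~~~~~~~~~~~~~~~~~~~~~~~~~~~~~~~~~~~~~~~~~~~~~~~~~~~~~~^^
ValueError: attempt to get argmax of an empty sequence
```

```bash
cat > sc.py <<'E'
from h import *
def sc(b,cx,cy):
    h=cv2.cvtColor(b['pixels'],cv2.COLOR_RGB2HSV);m=(h[...,1]<75)
    t=np.linspace(0,2*np.pi,181)
    for r,z,nm in((.072,0,'base'),(.072,.045,'low top'),(.07,.067,'rim')):
        P=np.array([proj(b,[cx+r*np.cos(x),cy+r*np.sin(x),z]) for x in t]);print(nm,'L',P[:,0].min().round(1),'R',P[:,0].max().round(1),'top',P[:,1].min().round(1),'bot',P[:,1].max().round(1))
    u,v=map(int,proj(b,[cx,cy,.035]))
    for r in range(v-24,v+28,3):
        x=np.where(m[r,u-45:u+45])[0]+u-45
        runs=np.split(x,np.where(np.diff(x)>1)[0]+1);print(r,[(int(q[0]),int(q[-1])) for q in runs if len(q)>1])
E
python3 - <<'E'
from sc import *
sc(dict(np.load('pics/s11.npz')),.5416,-.058)
E
```

```text
base L 215.0 R 257.9 top 206.4 bot 230.8
low top L 213.6 R 257.2 top 195.5 bot 219.4
rim L 213.6 R 256.3 top 190.3 bot 213.4
185 [(245, 266)]
188 [(247, 265)]
191 [(233, 240), (247, 261)]
194 [(222, 265)]
197 [(218, 262)]
200 [(216, 255), (259, 261)]
203 [(216, 261)]
206 [(215, 261)]
209 [(215, 261)]
212 [(215, 256)]
215 [(215, 256)]
218 [(216, 255)]
221 [(216, 254)]
224 [(218, 251)]
227 [(222, 246)]
230 []
233 []
236 []
```

The tub's silhouette matches the predicted centre (0.542, −0.058) to 1–2 px and it is still nested, so I'll go on.

>>> apply_moves:
  increments:
    - [[0,0,0],[0,0,-0.8],0.6]
    - [[0,0,0],[-0.1,0,-1.3],0.6]
    - [[0,0,0],[-0.1,0,-1.3],0.6]
    - [[0,0,0],[0,0,-1.3],0.6]
    - [[0,0,0],[0,0,-1.3],0.6]
    - [[0,0,0],[0,0,-1.3],0.6]
    - [[0,0,0],[0,0,-1.3],0.6]
    - [[0,0,0],[0,0,-1.3],0.6]

```text
clock: 23.3
ee_pos: [0.5369, -0.0784, 0.103]
tcp_rot: [-1.571, 0.0, -0.14]
contact_force: [-0.3, 2.4, 1.5]
gripper_width: 0.0511
```

>>> apply_moves:
  increments:
    - [[0,0,0],[0,0,-1.3],0.6]
    - [[0,0,0],[0,0,-1.3],0.6]
    - [[0,0,0],[0,0,-1.3],0.6]
    - [[0,0,0],[0,0,-1.3],0.6]
    - [[0,0,0],[0,0,-1.2],0.6]
    - [[0,0,0],[0,0,-1],0.6]
    - [[0,0,0],[0,0,-0.5],0.6]
    - [[0,0,0],[0,0,0],0.6]

```text
clock: 24.3
ee_pos: [0.5257, -0.1568, 0.1029]
tcp_rot: [-1.572, 0.0, -0.141]
contact_force: [0.1, -1.0, 0.2]
gripper_width: 0.0513
```

```bash
python3 tgt.py .522 -.179 .10 -8.1
```

```text
[ 0.5257 -0.1568  0.1029] yaw -8.1 F [ 0.1 -1.   0.2] w 0.0513
turn y 0.0 shift [np.float64(-0.1), np.float64(0.3), np.float64(-2.2)]
```

Last 2 cm: small steps, watching the force for panel contact.

>>> apply_moves:
  increments:
    - [[0,0,0],[0,0,-0.5],0.6]
    - [[0,0,0],[0,0,-0.5],0.6]
    - [[0,0,0],[0,0,-0.4],0.6]
    - [[0,0,0],[0,0,-0.3],0.6]
    - [[0,0,0],[0,0,-0.3],0.6]
    - [[0,0,0],[0,0,0],0.6]

```text
clock: 25.05
ee_pos: [0.523, -0.1762, 0.1029]
tcp_rot: [-1.571, 0.0, -0.141]
contact_force: [-0.0, 0.4, -0.3]
gripper_width: 0.0511
```

>>> apply_moves:
  increments:
    - [[0,0,0],[0,0,-0.2],0.6]
    - [[0,0,0],[0,0,-0.2],0.6]
    - [[0,0,0],[0,0,-0.1],0.6]

```text
clock: 25.42
ee_pos: [0.5225, -0.1806, 0.103]
tcp_rot: [-1.571, -0.0, -0.14]
contact_force: [0.3, 2.0, -0.6]
gripper_width: 0.051
```

>>> apply_moves:
  increments:
    - [[0,0,0],[0,0,-0.2],0.6]
    - [[0,0,0],[0,0,-0.2],0.6]

```text
clock: 25.68
ee_pos: [0.5223, -0.1822, 0.103]
tcp_rot: [-1.568, -0.0, -0.139]
contact_force: [0.9, 10.0, -0.9]
gripper_width: 0.0513
```

The force is 10 N at TCP y = −0.182, which matches the panel contact predicted from the geometry. I'll back off and check.

>>> apply_moves:
  increments:
    - [[0,0,0],[0,0,1],0.6]
    - [[0,0,0],[0,0,3],0.6]
    - [[0,0,0],[0,0,4],0.6]
    - [[0,0,0],[0,-3,4],0.6]
    - [[0,0,0],[0,-5,5],0.6]
    - [[0,0,0],[0,-5,6],0.6]
    - [[0,0,0],[0,-5,6],0.6]
    - [[0,0,0],[0,0,6],0.6]

```text
clock: 26.68
ee_pos: [0.5692, 0.1329, 0.2612]
tcp_rot: [-1.571, -0.008, -0.143]
contact_force: [2.1, -0.0, -0.1]
gripper_width: 0.0511
```

Run:
```python
from h import *
b=snap('scene','s12');a=snap('top','t12');print(arm.observe()['ee_pos'])
B=cv2.resize(b['pixels'][155:235,130:260],(780,480),interpolation=cv2.INTER_CUBIC)
A=cv2.resize(a['pixels'][150:255,385:470],(243,300),interpolation=cv2.INTER_CUBIC)
B[:300-180,-1:]=B[:120,-1:]
C=np.zeros((600,780,3),np.uint8);C[:360,:585]=cv2.resize(B,(585,360));C[:300,-195:]=cv2.resize(A,(195,300))[:, :]
C[360:]=0
cv2.imwrite('pics/c12.png',np.clip(C[:360,:,::-1]*1.5,0,255).astype(np.uint8))
for q in([.511,-.259,.045],[.511,-.259,.067]):print(proj(b,q))
# left/right/bottom of predicted base & low tab
t=np.linspace(0,2*np.pi,181);f=4.5
P=np.array([proj(b,[.511+.072*np.cos(x),-.259+.072*np.sin(x),0]) for x in t]);P=(P-[130,155])*f
print('pred base L,R,bot in crop',P.min(0),P.max(0))
```

```text
[0.56631569 0.14142401 0.25959958]
(np.float64(186.54597749851158), np.float64(192.71214443986455))
(np.float64(185.70269051229417), np.float64(187.2997953393417))
pred base L,R,bot in crop [168.82828527 170.21049592] [354.31516863 270.20446897]
```

View pics/c12.png

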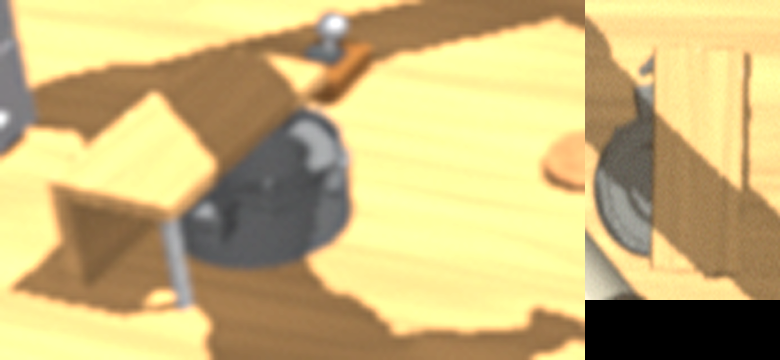

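The last picture shows the pair under the board. The base's right edge is at crop x≈350 and its bottom at y≈267, against a predicted 354 and 270. The tab sits just short of the post. One more numeric check in the top view for depth and sideways position.

Run:
```python
from h import *
a=dict(np.load('pics/t12.npz'));a0=dict(np.load('pics/t0.npz'))
h=cv2.cvtColor(a['pixels'],cv2.COLOR_RGB2HSV);m=(h[...,1]<80)&(h[...,2]<200)
P=[]
for r in range(188,242,3):
    x=np.where(m[r,384:414])[0]+384
    if len(x): P.append((int(x.min()),r)); 
print(P)
t=np.linspace(0,2*np.pi,721)
for z in(.052,.062):
  Q=np.array([ray(a,u-.5,v,z)[:2] for u,v in P if u>384])
  best=min(((np.median(np.abs(np.hypot(*(Q-[x,y]).T)-(.072 if z<.06 else .07))),x,y) for x in np.arange(.48,.55,.002) for y in np.arange(-.28,-.23,.001)))
  print(z,best)
for p in((415.5,167),(414,244)):print('board edge t0',p)
v=np.abs(a['pixels'][205].astype(int)-0);print(a['pixels'][200,405:465:1].sum(1).tolist())
```

```text
[(409, 188), (407, 191), (401, 194), (397, 197), (395, 200), (393, 203), (392, 206), (390, 209), (390, 212), (389, 215), (390, 218), (390, 221), (391, 224), (393, 227), (395, 230), (384, 233), (384, 236), (384, 239)]
0.052 (np.float64(0.0009095646377095118), np.float64(0.506), np.float64(-0.251))
0.062 (np.float64(0.0008010115680872343), np.float64(0.506), np.float64(-0.246))
board edge t0 (415.5, 167)
board edge t0 (414, 244)
[188, 195, 194, 198, 175, 172, 162, 160, 149, 161, 206, 227, 249, 249, 244, 251, 259, 244, 237, 251, 239, 250, 256, 261, 300, 344, 401, 433, 437, 451, 454, 458, 453, 462, 456, 467, 462, 469, 475, 466, 445, 438, 438, 454, 467, 465, 462, 430, 375, 294, 272, 343, 428, 459, 463, 457, 455, 466, 472, 457]
```

```bash
python3 -c "
from h import *
print(arm.observe()['contact_force']);print(arm.finish_job())"
```

```text
[-1.23636254  0.83585938  0.9218003 ]
the job is handed in; nothing more can be done
None
```

I nested the upper tub inside the lower one and slid the pair in under the shelf until it met the end panel. The job is handed in at about 27 s on the robot's clock, with no verdict reported.

- **Turning:** I pushed the upper tab round about 165° with the closed fingers. It went 2–4° too far and half dropped, tilted about 13°. I straddled both tabs with the gripper and closed to line them up, then withdrew. Lowering the fingertips over the high side met no measurable force, so it may already have dropped by then.
- **Nested check:** afterwards the outline was level and 7.5 px lower than at the start, where 28 mm corresponds to 7.3 px.
- **Parking:** I pushed the pair in with the half-open fingers and stopped when the force rose to 10 N, where I expected the panel. I parked it about 20–25 mm off the panel's middle, away from the post, so the tab would clear it.

**What disagreed:**
- **Tab direction:** the pictures showed the lower tab pointing away from the robot, not towards it as the text says. I followed the pictures.
- **Depth against the panel:** the limit is 8 mm from the parked position. The contact force and the scene view put the tub against the panel. A rough edge fit in the top view put it 6–11 mm short, though that fit probably reads too far out. I relied on the force reading.

I didn't measure the bowl, tongs, jar and mug again at the end. The arm kept clear of them as planned, and no unexpected forces showed. At hand-in the gripper was in free space, well clear of the tubs.

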